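# Clamp a watch movement block in the bench fixture

### The job

Stand the white block that carries the watch mechanism in the nest of the clamping fixture and let go of it; then push the fixture's cam lever through its quarter turn to the end stop, lean on it there for about a second with some 15 N so that the clamp is fully home, and leave it. You cannot see where the stop lies, so feel for it; the lever is delicate: never push it with 25 N or more, and do not disturb the other things on the bench.

Things in the scene. Friction and masses are not known exactly. Their poses are not given: they have to be found in the camera images.
- block_mid (a point): Centre (half-way up) of the body of the loose white plastic block: 40 mm (its x) x 60 mm (its y) x 44 mm high, 0.13 to 0.25 kg, standing on the bench; a dark steel mechanism 33 mm across stands 12 mm above the middle of its top. Grasp the white body across its 40 mm width. It may go into the nest either way round.
- nest (a point): Centre of the nest's floor, 25 mm above the bench, on the fixture (aluminium base plate 110 x 180 mm, fixed to the bench). z is up. The block stands here with its 60 mm length along y, between the locating wall (+y) and the jaw (-y). Set it down about 2 mm to the -y side of this point, in the middle of the open gap; once clamped against the wall it stands centred here.
- wall_face (a point): Foot of the steel locating wall's face, 30 mm from the nest's centre along +y; the wall is 60 mm long in x and 22 mm high. Guide tabs 8 x 8 mm, 8 mm high, stand on the nest's floor at y = -26 and +25 mm, 44 mm apart in x (2 mm play each side of the block); between them the sides are open for 43 mm, so fingers at the block's middle clear them.
- jaw: Origin: foot of the sliding steel jaw's face, 34 mm wide, 22 mm high, at y = -34.5 to -33.7 mm of the nest at the start (about 4 mm of play along y for the block). The lever drives it 5 mm to +y in proportion to its quarter turn, to -29.5 mm at the end stop, slides the block against the wall and at the stop holds it with some 15 N.
- pivot (a point): The vertical axis of the cam lever, at the handle's mid height (62 mm above the bench), 80 mm from the nest's centre along the nest's -y. Axes as the nest's.
- handle_mid (a point): Middle of the lever's handle, 62 mm from the lever's axis: a level steel bar 14 x 14 mm in section, from 13 to 91 mm from the axis, with a black 24 mm ball at its end (centre 96 mm from the axis). Its own -y points outward along the handle; at the start along the nest's -y, from 17 degrees clockwise to 32 counter-clockwise of it. Bar's underside 55 mm, top 69 mm above the bench.
- handle: The lever's handle; origin on its axis, as pivot; its own -y points outward along it. Counter-clockwise seen from above closes it. Friction 0.35 N m (about 6 N at mid handle) holds it where left. The end stop is not seen, only felt: the handle stops pointing along the nest's +x give or take 17 degrees. The handle is springy: at the stop the push grows by up to 4 N per mm, 62 mm from the axis.
- empty_holder: Bystander: an empty white plastic holder, an open-topped box 44 x 64 x 34 mm without a mechanism, near the block; not the one to clamp. Origin: centre of its underside.
- loupe: Bystander: black eyeglass loupe standing on its wide rim, 38 mm across, 36 mm high. Origin: centre of its underside.
- oil_cup: Bystander: small amber oil cup with a steel cap, 32 mm across, 20 mm high. Origin: centre of its underside.
- dish: Bystander: shallow white ceramic dish, 52 mm across, 20 mm high. Origin: centre of its underside.
- screwdriver: Bystander: screwdriver 120 mm long lying on the bench. Origin: under its middle.
- height_gauge: Bystander: upright steel gauge, 44 mm across the foot, 85 mm high. Origin: centre of its underside.
- cleaner: Bystander: jar with a black cap, 44 mm across, 90 mm high. Origin: centre of its underside.
- block: The same white block with the mechanism; origin: centre of its underside, 22 mm below block_mid.

How it is judged:
By the outcome, as a careful person would: the job done as asked, in the order asked, and still so for the second after the job is handed in, with the robot touching nothing.
It also fails if it takes over 67 s, if anything falls off the work surface, if the arm or the gripper's body presses on something with over 40 N, if the wrist force passes 120 N, or if a joint passes its speed limit or range.

### The arm

A 6-joint arm with a two-finger parallel gripper is mounted at the origin on the work surface. World frame = base frame: x ahead of the robot, y to its left, z up, the work surface at z = 0. Lengths are in mm, angles in rad, forces in N, time in s.
With the tool pointing down it reaches from about 275 to 1000 mm from the base axis. Payload 8.4 kg.
Tool frame: the origin (TCP) lies midway between the tips of the shut fingers; the grasp point (between the pads) lies 19 mm behind it; z points along the fingers, y is the line along which they close (so a half turn about z gives the same grasp; the last joint's range is limited). The gripper opens to 85 mm and grips with 20 to 120 N. Pads are 22 mm wide; open, the fingers measure 114 mm over their backs; the gripper's body (76 mm by 85 mm) begins 54 mm behind the grasp point. The pads swing forward as they close: fully open they stand 13 mm farther back than shut.
Start: joints at [1.288, 0.353, 1.633, -0, 1.155, -0.002], TCP at [173.201, 600.524, 231.281] pointing down, gripper open.
Joint ranges: [-2.63, 2.63], [-0.92, 2.1], [0.06, 2.66], [-1.3, 4.44], [0, 2.69], [-3.02, 3.02]. Speed limits (rad/s): [2.22, 2.22, 2.79, 3.14, 3.14, 3.14].

### API

Orientations are given as [roll, pitch, yaw] about the fixed x, y, z axes, in that order (R = Rz(yaw) Ry(pitch) Rx(roll)).
In Python, from rig import monitor, imaging, r gives the robot as it stands.
- The arm moves only by the tool drive_tool, never from a script. Its argument "plan" is a list of rows, each an object of numbers: "x", "y", "z": the shift along the tool's x, y, z in units of 50 mm (1.0 is 50 mm); "ax", "ay", "az": the turn, a rotation vector about the tool's x, y, z in units of 6 degrees (1.0 is 6 degrees); "hand": the finger opening in mm, from 0 to 85.4. In form: [{"x": .., "y": .., "z": .., "ax": .., "ay": .., "az": .., "hand": ..}, ...]. A call has 1 to 8 rows; each row is the pose to reach, as a shift and turn from the pose commanded when the call began, along the tool's axes at that moment; what a row does not reach only later rows make up. A row lasts 1/10 s, in which the tool goes at most 50 mm and 8.59 degrees, less where a joint would pass 70% of its speed; a pose out of reach is approached as far as the arm can. A call with a gripper value outside its range is refused whole. The fingers move at their own pace and stop on an object; "grip_force" is the grip in N (left out, the last holds). Time passes only in rows, so rows that repeat a pose let the fingers close. It gives the time, the measured TCP pose, the force, the opening and the grip force at its end, in the units of the state.
- monitor.sense(): the state, without advancing time (a new reading comes with each control period).
- imaging.grab_frame(name): name is "scene" or "top" or "wrist"; returns the picture (480x640x3 uint8, red, green, blue); there is no depth.
- imaging.camera_info(name): a dict with "mtx" (3x3 intrinsics, pixels), "dist" ([k1, k2, p1, p2, k3] as OpenCV has them; the pictures are not rectified), "R" (3x3) and "t" (3): a world point X has camera coordinates R X + t. Camera axes: x right, y down, z forward; pixel columns grow to the right and rows downward; lengths in mm; the calibration is good to about 2 mm. A picture is of the moment at which its call begins: read the wrist's pose just before it. camera_info takes no time and is no camera call; for the wrist camera it gives the pose at the moment of the call.
- r.sign_off(): hands the job in; it is judged then, once.
The state is a dict: "clock": time; "qpos": joint angles; "qvel": joint speeds; "joint_efforts": joint torques, N m; "eef_pos": TCP position; "tcp_rot": TCP orientation; "contact_force": force on the tool from outside, world axes, zero at the start; "wrist_torque": the same for the moment, N m; "opening": opening from 0.0 (shut) to 1.0 (fully open); "grasp_force": force on a finger pad.
Only numpy, scipy, OpenCV 4.12 (cv2) and the standard library are available. Lean on these libraries where they do the work, as an engineer would, in place of code of your own. Each camera call takes 0.05 s, during which the arm holds its last target. There are 200 camera calls.

## Working session

There is one attempt and no reset: what is moved stays moved. The work goes in short steps, Python scripts to look and compute and a tool call to move; the robot and the scene stay as the last step left them, time stands still between calls to the robot, and variables do not carry over. Pictures are saved under pics/ and viewed, at most 10 in all, crops included, and the job is handed in when it is done.

Besides the shell and the picture viewer there is one more tool, called after "Emit:" in YAML: its name, and indented under it one key for each argument. drive_tool: Moves the arm, as the interface text tells. Its arguments: {"type":"object","properties":{"plan":{"type":"array","items":{"type":"object","properties":{"x":{"type":"number"},"y":{"type":"number"},"z":{"type":"number"},"ax":{"type":"number"},"ay":{"type":"number"},"az":{"type":"number"},"hand":{"type":"number"}}}},"grip_force":{"type":"number"}},"required":["plan"]}

```bash
mkdir -p pics; ls
python3 - <<'E'
from rig import monitor, imaging, r
import cv2
s=monitor.sense();print(s)
for n in("scene","top"):
    f=imaging.grab_frame(n);cv2.imwrite(f"pics/{n}0.png",f[:,:,::-1])
    c=imaging.camera_info(n);print(n,c)
E
```

```text
pics
{'clock': 0.0, 'qpos': array([ 1.28757938e+00,  3.53678735e-01,  1.63417271e+00,  1.78361459e-06,
        1.15522471e+00, -2.41897719e-03]), 'qvel': array([-8.47673635e-04, -2.92891182e-03, -6.90993947e-05,  2.15088758e-03,
       -3.64745788e-04,  6.29353244e-04]), 'joint_efforts': array([ 2.62601490e-03, -6.05244613e+01, -3.42079604e+01,  1.31809479e-04,
        9.14084434e-03, -3.14629551e-05]), 'eef_pos': array([173.06998753, 600.02919971, 230.52609376]), 'tcp_rot': array([-3.14010917e+00, -5.21926234e-06,  2.86079395e+00]), 'contact_force': array([-0.214868  ,  0.33242934, -0.34874897]), 'wrist_torque': array([-0.00520259,  0.01658281, -0.02659219]), 'grasp_force': 0.0, 'opening': 0.9995498712467601}
scene {'mtx': array([[509.7698765 ,   0.        , 317.59999794],
       [  0.        , 509.7698765 , 239.990871  ],
       [  0.        ,   0.        ,   1.        ]]), 'dist': array([-0.0806166,  0.       ,  0.       ,  0.       ,  0.       ]), 'R': array([[-0.43131011,  0.90217816, -0.00679454],
       [ 0.6915733 ,  0.32576971, -0.64467082],
       [-0.57939448, -0.28275196, -0.76443009]]), 't': array([ 310.74242948, -322.70524799, 1335.15548431])}
top {'mtx': array([[447.52890954,   0.        , 318.59570799],
       [  0.        , 447.52890954, 241.11060182],
       [  0.        ,   0.        ,   1.        ]]), 'dist': array([0.00829296, 0.        , 0.        , 0.        , 0.        ]), 'R': array([[ 0.09072984, -0.99585757,  0.00598322],
       [-0.97235729, -0.08988357, -0.21550463],
       [ 0.2151497 ,  0.01373488, -0.97648449]]), 't': array([-127.18555636,  534.35221023, 1122.39259266])}
```

View pics/top0.png

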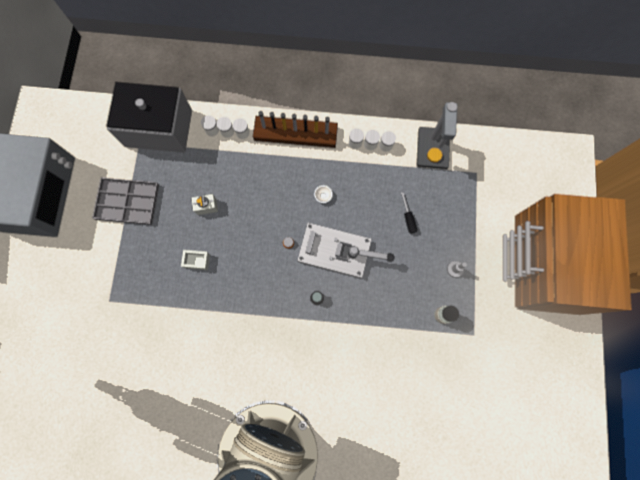

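View pics/scene0.png

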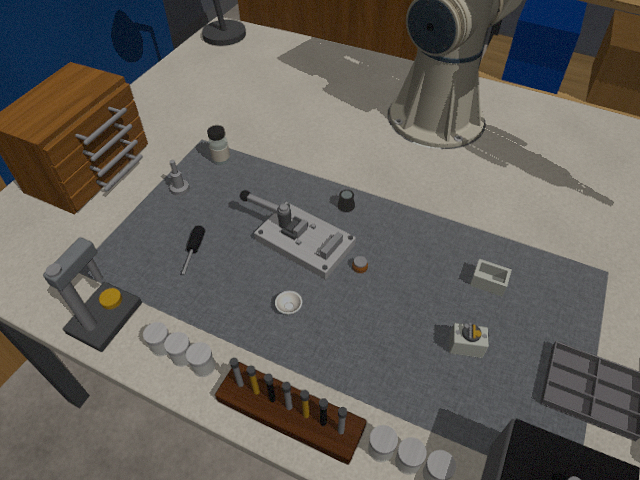

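The top view shows the block with the mechanism near (204,204), the empty holder near (195,260), and the fixture centred near (337,250) with its lever reaching right to the ball at (390,257). In the scene view the block is at (470,340). I'll work out a coarse localisation, then move the wrist camera over it.

```bash
cat > h.py <<'E'
import numpy as np, cv2
from rig import monitor, imaging, r
from scipy.spatial.transform import Rotation as Ro
def ray(c,uv):
    p=cv2.undistortPoints(np.array([[uv]],float),c["mtx"],c["dist"])[0,0]
    R=np.array(c["R"]);return -R.T@c["t"], R.T@np.array([p[0],p[1],1])
def at(c,uv,z):
    o,d=ray(c,uv);return o+d*(z-o[2])/d[2]
def proj(c,X):
    return cv2.projectPoints(np.array(X,float).reshape(-1,1,3),cv2.Rodrigues(np.array(c["R"]))[0],np.array(c["t"],float),c["mtx"],c["dist"])[0][:,0]
def tool():
    s=monitor.sense();return s["eef_pos"],Ro.from_euler("xyz",s["tcp_rot"])
def go(pos,yaw=None):
    """rows values (tool axes) to reach pos with tool down, yaw of tool x"""
    p,R=tool();d=R.inv().apply(np.array(pos)-p)/50
    a=np.zeros(3)
    if yaw is not None: a=(R.inv()*Ro.from_euler("xyz",[np.pi,0,yaw])).as_rotvec(degrees=True)/6
    print("xyz",d.round(3),"a",a.round(3)); return d,a
def snap(n,name,crop=None,k=1):
    c=imaging.camera_info(n);f=imaging.grab_frame(n)[:,:,::-1]
    if crop: f=f[crop[1]:crop[3],crop[0]:crop[2]]
    cv2.imwrite("pics/"+name,cv2.resize(f,None,fx=k,fy=k,interpolation=cv2.INTER_CUBIC));return c
E
python3 - <<'E'
from h import *
c=imaging.camera_info("top");s=imaging.camera_info("scene")
for n,a,z in[("block",(204,200),56),("holder",(195,260),34),("ball",(390,257),62),("wallface?",(314,242),40),("pivot",(340,251),62),("basecorner",(311,225),10),("bc",(375,238),10),("bc",(299,262),10),("bc",(364,276),10)]:
    print(n,at(c,a,z).round())
print("scene block",at(s,(473,331),56).round())
w=imaging.camera_info("wrist");p,R=tool()
print(w["mtx"],w["dist"],"\ncam in tool",R.inv().apply(-w["R"].T@w["t"]-p).round(1),"\naxes in tool",(R.inv().as_matrix()@w["R"].T).round(3))
E
```

```text
block [629. 240.  56.]
holder [468. 246.  34.]
ball [ 518. -268.   62.]
wallface? [544. -66.  40.]
pivot [ 522. -136.   62.]
basecorner [598. -52.  10.]
bc [ 578. -231.   10.]
bc [492. -29.  10.]
bc [ 470. -208.   10.]
scene block [626. 249.  56.]
[[340.89627654   0.         315.78393442]
 [  0.         340.89627654 239.24573429]
 [  0.           0.           1.        ]] [-0.04475811  0.          0.          0.          0.        ] 
cam in tool [ 7.90e+01 -1.00e-01 -1.43e+02] 
axes in tool [[-0.001 -0.951 -0.308]
 [ 1.    -0.001 -0.   ]
 [ 0.    -0.308  0.951]]
```

Run:
```python
from h import *
go([628,243,200],1.57)
```

```text
xyz [-10.721  -4.34    0.618] a [-1.0000e-02  8.0000e-03  1.2326e+01]
```

Emit:
drive_tool:
  plan:
    - {"x":-1,"y":-0.4,"z":0.05,"az":1.2,"hand":85}
    - {"x":-2,"y":-0.8,"z":0.1,"az":2.4}
    - {"x":-2.9,"y":-1.2,"z":0.15,"az":3.5}
    - {"x":-3.8,"y":-1.55,"z":0.2,"az":4.6}
    - {"x":-4.7,"y":-1.9,"z":0.25,"az":5.6}
    - {"x":-5.6,"y":-2.27,"z":0.3,"az":6.6}
    - {"x":-6.5,"y":-2.63,"z":0.35,"az":7.6}
    - {"x":-7.4,"y":-3.0,"z":0.4,"az":8.6}

```text
invalid input
```

Run:
```python
from h import *
go([628,243,200],1.57)
```

```text
xyz [-10.721  -4.34    0.618] a [-1.0000e-02  8.0000e-03  1.2326e+01]
```

Emit:
drive_tool:
  plan:
    - {"x":-1,"y":-0.4,"z":0.05,"ax":0,"ay":0,"az":1.2,"hand":85}
    - {"x":-2,"y":-0.8,"z":0.1,"ax":0,"ay":0,"az":2.4,"hand":85}
    - {"x":-2.9,"y":-1.2,"z":0.15,"ax":0,"ay":0,"az":3.5,"hand":85}
    - {"x":-3.8,"y":-1.55,"z":0.2,"ax":0,"ay":0,"az":4.6,"hand":85}
    - {"x":-4.7,"y":-1.9,"z":0.25,"ax":0,"ay":0,"az":5.6,"hand":85}
    - {"x":-5.6,"y":-2.27,"z":0.3,"ax":0,"ay":0,"az":6.6,"hand":85}
    - {"x":-6.5,"y":-2.63,"z":0.35,"ax":0,"ay":0,"az":7.6,"hand":85}
    - {"x":-7.4,"y":-3.0,"z":0.4,"ax":0,"ay":0,"az":8.6,"hand":85}

```text
clock: 0.9
eef_pos: [488.4, 352.2, 211.0]
tcp_rot: [-3.141, -0.0, 1.956]
contact_force: [0.1, 1.3, -0.2]
opening: 0.994
grasp_force: 0.0
```

Run:
```python
from h import *
go([628,243,200],1.57)
```

```text
xyz [-3.073  1.767  0.219] a [-3.000e-03  1.000e-03  3.684e+00]
```

Emit:
drive_tool:
  plan:
    - {"x":-0.85,"y":0.5,"z":0.05,"ax":0,"ay":0,"az":1.0,"hand":85}
    - {"x":-1.7,"y":1.0,"z":0.1,"ax":0,"ay":0,"az":2.0,"hand":85}
    - {"x":-2.5,"y":1.45,"z":0.15,"ax":0,"ay":0,"az":3.0,"hand":85}
    - {"x":-3.07,"y":1.77,"z":0.2,"ax":0,"ay":0,"az":3.68,"hand":85}
    - {"x":-3.07,"y":1.77,"z":0.2,"ax":0,"ay":0,"az":3.68,"hand":85}
    - {"x":-3.07,"y":1.77,"z":0.2,"ax":0,"ay":0,"az":3.68,"hand":85}

```text
clock: 1.5
eef_pos: [627.1, 244.8, 200.5]
tcp_rot: [-3.14, 0.0, 1.574]
contact_force: [-0.5, 0.0, -0.0]
opening: 0.993
grasp_force: 0.0
```

Run:
```python
from h import *
c=snap("wrist","w1.png");print(monitor.sense()["eef_pos"],monitor.sense()["tcp_rot"])
import pickle;pickle.dump(c,open("w1.pkl","wb"))
```

```text
[626.58661092 245.55606321 200.74330684] [-3.14025803e+00  8.79777644e-05  1.57534158e+00]
```

View pics/w1.png

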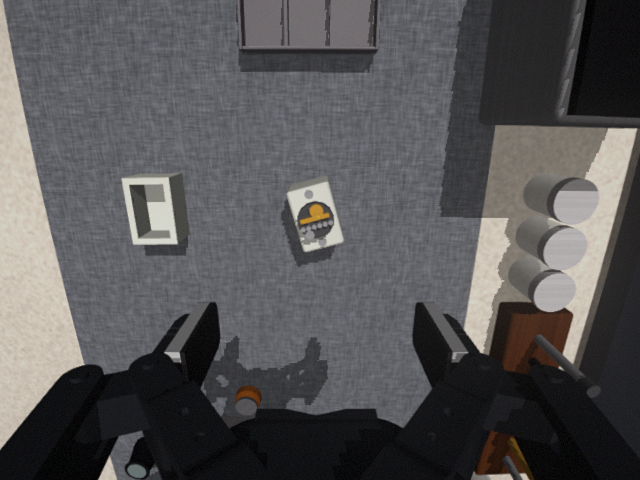

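The wrist view shows the block's top with corners around (288,191), (328,179), (343,243) and (302,251). The holder is at (155,210). I'll enlarge the block.

Run:
```python
import cv2
f=cv2.imread("pics/w1.png")[165:265,265:365]
cv2.imwrite("pics/w1c.png",cv2.resize(f,None,fx=6,fy=6,interpolation=cv2.INTER_CUBIC))
```

```text
(no output)
```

View pics/w1c.png

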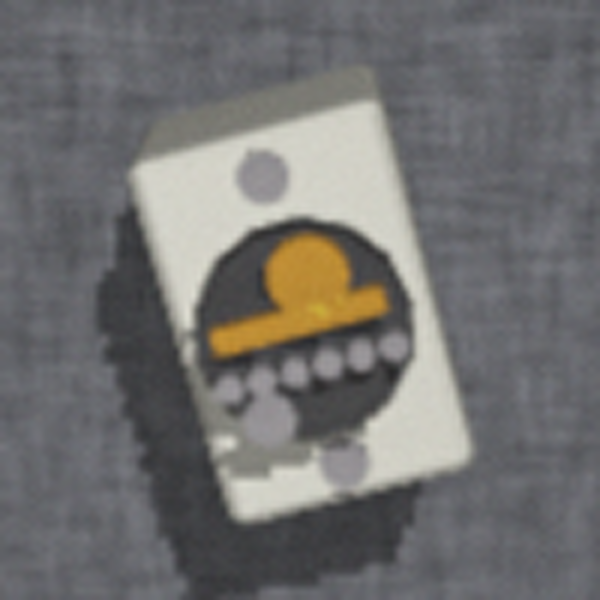

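The crop shows the top-face corners at crop (132,170), (378,97), (470,460) and (236,522).

Run:
```python
from h import *
import pickle;c=pickle.load(open("w1.pkl","rb"))
P=np.array([at(c,(265+x/6-.4,165+y/6-.4),44)[:2] for x,y in[(132,170),(378,97),(470,460),(236,522)]])
print(P.round(1),P.mean(0).round(1));d=[np.linalg.norm(P[i]-P[(i+1)%4]).round(1) for i in range(4)];print(d)
l=P[0]+P[1]-P[2]-P[3];a=np.arctan2(l[1],l[0]);print("long axis deg",np.degrees(a))
m=P.mean(0)
go([m[0],m[1],120],a)
```

```text
[[600.9 269.8]
 [637.1 280.6]
 [652.  224.8]
 [615.8 214.5]] [626.4 247.4]
[np.float64(37.8), np.float64(57.7), np.float64(37.6), np.float64(57.2)]
long axis deg 105.0417953489173
xyz [ 3.800e-02 -1.000e-03  1.615e+00] a [-1.300e-02 -1.000e-03 -2.464e+00]
```

Emit:
drive_tool:
  plan:
    - {"x":0.04,"y":0,"z":0.8,"ax":0,"ay":0,"az":-1.2,"hand":85}
    - {"x":0.04,"y":0,"z":1.6,"ax":0,"ay":0,"az":-2.46,"hand":85}
    - {"x":0.04,"y":0,"z":2.2,"ax":0,"ay":0,"az":-2.46,"hand":80}
    - {"x":0.04,"y":0,"z":2.8,"ax":0,"ay":0,"az":-2.46,"hand":75}
    - {"x":0.04,"y":0,"z":3.3,"ax":0,"ay":0,"az":-2.46,"hand":75}
    - {"x":0.04,"y":0,"z":3.7,"ax":0,"ay":0,"az":-2.46,"hand":75}
    - {"x":0.04,"y":0,"z":3.85,"ax":0,"ay":0,"az":-2.46,"hand":75}
    - {"x":0.04,"y":0,"z":3.85,"ax":0,"ay":0,"az":-2.46,"hand":75}

```text
clock: 2.35
eef_pos: [625.9, 248.1, 8.0]
tcp_rot: [-3.14, 0.0, 1.834]
contact_force: [-0.7, -0.0, 0.2]
opening: 0.88
grasp_force: 0.0
```

Run:
```python
from h import *
go([626.4,247.4,8],np.radians(105.04));print(monitor.sense()["contact_force"])
```

```text
xyz [-0.017  0.007  0.001] a [-0.02   0.001  0.008]
[-0.65641444 -0.03975879  0.23434864]
```

Emit:
drive_tool:
  plan:
    - {"x":-0.015,"y":0,"z":0,"ax":0,"ay":0,"az":0,"hand":50}
    - {"x":-0.015,"y":0,"z":0,"ax":0,"ay":0,"az":0,"hand":35}
    - {"x":-0.015,"y":0,"z":0,"ax":0,"ay":0,"az":0,"hand":30}
    - {"x":-0.015,"y":0,"z":0,"ax":0,"ay":0,"az":0,"hand":30}
    - {"x":-0.015,"y":0,"z":0,"ax":0,"ay":0,"az":0,"hand":30}
    - {"x":-0.015,"y":0,"z":0,"ax":0,"ay":0,"az":0,"hand":30}
  grip_force: 50

```text
clock: 2.95
eef_pos: [628.3, 247.1, 10.3]
tcp_rot: [3.14, -0.0, 1.832]
contact_force: [-0.8, 1.3, 6.5]
opening: 0.462
grasp_force: 52.1
```

Emit:
drive_tool:
  plan:
    - {"x":0,"y":0,"z":-0.2,"ax":0,"ay":0,"az":0,"hand":30}
    - {"x":0,"y":0,"z":-0.8,"ax":0,"ay":0,"az":0,"hand":30}
    - {"x":0,"y":0,"z":-1.5,"ax":0,"ay":0,"az":0,"hand":30}
    - {"x":0,"y":0,"z":-2.2,"ax":0,"ay":0,"az":0,"hand":30}
    - {"x":0,"y":0,"z":-2.8,"ax":0,"ay":0,"az":0,"hand":30}
    - {"x":0,"y":0,"z":-3.2,"ax":0,"ay":0,"az":0,"hand":30}
    - {"x":0,"y":0,"z":-3.2,"ax":0,"ay":0,"az":0,"hand":30}

```text
clock: 3.65
eef_pos: [629.3, 247.3, 172.9]
tcp_rot: [3.136, -0.001, 1.832]
contact_force: [0.8, 0.6, -2.5]
opening: 0.461
grasp_force: 51.1
```

Run:
```python
from h import *
s=monitor.sense();print(s["grasp_force"],s["contact_force"],s["eef_pos"])
# aim so camera, tool +x side, looks at the fixture: TCP at approx nest, yaw 84 deg
go([540,-90,215],np.radians(84))
```

```text
51.13223612308502 [ 0.8314616   0.56026518 -2.4973284 ] [629.30555848 247.30384684 172.88533666]
xyz [-6.054 -3.464 -0.867] a [ 0.056 -0.016  3.497]
```

Emit:
drive_tool:
  plan:
    - {"x":-0.8,"y":-0.4,"z":-0.1,"ax":0,"ay":0,"az":0.4,"hand":30}
    - {"x":-1.7,"y":-0.9,"z":-0.2,"ax":0,"ay":0,"az":0.8,"hand":30}
    - {"x":-2.5,"y":-1.4,"z":-0.3,"ax":0,"ay":0,"az":1.2,"hand":30}
    - {"x":-3.3,"y":-1.9,"z":-0.4,"ax":0,"ay":0,"az":1.6,"hand":30}
    - {"x":-4.1,"y":-2.3,"z":-0.5,"ax":0,"ay":0,"az":2.0,"hand":30}
    - {"x":-4.9,"y":-2.7,"z":-0.65,"ax":0,"ay":0,"az":2.5,"hand":30}
    - {"x":-5.7,"y":-3.1,"z":-0.8,"ax":0,"ay":0,"az":3.0,"hand":30}
    - {"x":-6.4,"y":-3.46,"z":-0.87,"ax":0.05,"ay":0,"az":3.5,"hand":30}

```text
clock: 4.45
eef_pos: [541.8, -109.1, 211.8]
tcp_rot: [-3.136, 0.001, 1.463]
contact_force: [-0.1, -1.0, -2.2]
opening: 0.465
grasp_force: 51.3
```

Emit:
drive_tool:
  plan:
    - {"x":-0.5,"y":0,"z":0,"ax":0,"ay":0,"az":0,"hand":30}
    - {"x":-0.8,"y":0,"z":0,"ax":0,"ay":0,"az":0,"hand":30}
    - {"x":-0.8,"y":0,"z":0,"ax":0,"ay":0,"az":0,"hand":30}
    - {"x":-0.8,"y":0,"z":0,"ax":0,"ay":0,"az":0,"hand":30}

```text
clock: 4.85
eef_pos: [538.7, -146.3, 211.6]
tcp_rot: [-3.135, 0.0, 1.466]
contact_force: [1.0, 0.2, -2.2]
opening: 0.46
grasp_force: 51.3
```

Run:
```python
from h import *
import pickle
s=monitor.sense();print(s["grasp_force"],s["contact_force"],s["eef_pos"],s["tcp_rot"])
c=snap("wrist","w2.png");pickle.dump(c,open("w2.pkl","wb"))
```

```text
51.30740225315094 [ 0.96732015  0.20943256 -2.24398614] [ 538.6923708  -146.30724616  211.62572649] [-3.13536978e+00  2.65224023e-04  1.46560805e+00]
```

View pics/w2.png

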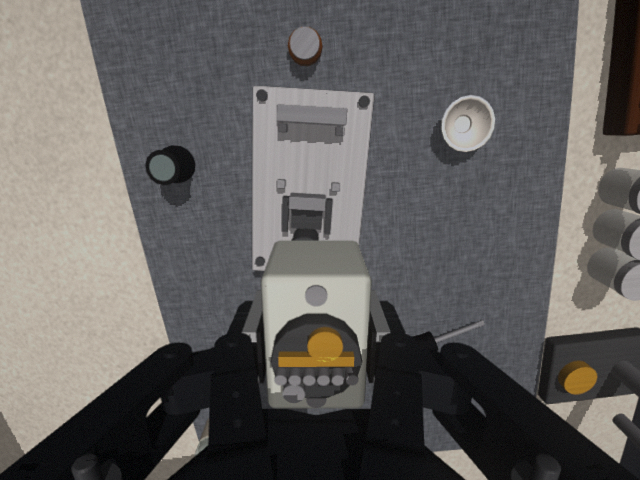

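The wrist view shows the plate with screws at (262,95), (364,102) and (260,262), the wall at (312,115), the jaw at (307,205), the tabs near (281,185) and (335,187), and the held block below them. I'll enlarge the nest.

Run:
```python
import cv2
f=cv2.imread("pics/w2.png")
a=cv2.resize(f[80:240,245:385],None,fx=3.7,fy=3.7,interpolation=cv2.INTER_CUBIC)
cv2.imwrite("pics/w2c.png",a);print(a.shape)
```

```text
(592, 518, 3)
```

View pics/w2c.png

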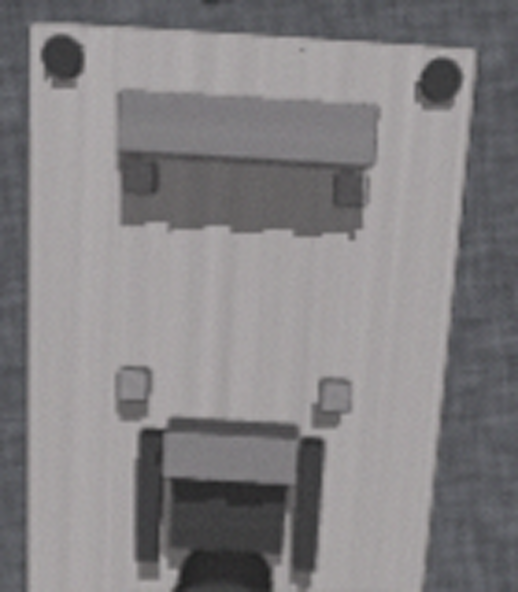

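Crop positions: front tabs (133,384) and (335,396), back tabs (140,177) and (349,188), wall top front edge (118,155)–(375,165). The held block's top back edge runs from (266,279) to (367,280).

```bash
python3 - <<'E'
from h import *
import pickle;c=pickle.load(open("w2.pkl","rb"))
px=lambda q:(245+(q[0]+.5)/3.7-.5,80+(q[1]+.5)/3.7-.5)
M=[((133,384),33,(-26,-26)),((335,396),33,(26,-26)),((140,177),33,(-26,25)),((349,188),33,(26,25)),((118,157),47,(-30,30)),((376,166),47,(30,30))]
W=np.array([at(c,px(q),z)[:2] for q,z,_ in M]);N=np.array([n for *_,n in M],float)
mw,mn=W.mean(0),N.mean(0)
H=(N-mn).T@(W-mw);th=np.arctan2(H[0,1]-H[1,0],H[0,0]+H[1,1])
R=np.array([[np.cos(th),-np.sin(th)],[np.sin(th),np.cos(th)]]);t=mw-R@mn
print("W",W.round(1).tolist());print("nest",t.round(1),"yaw deg",np.degrees(th).round(2));print("res",(W-(N@R.T+t)).round(1).tolist())
for q in[(28,24),(474,48)]: print("plate corner nestframe",(R.T@(at(c,px(q),25)[:2]-t)).round(1))
for q in[(230,425)]: print("jaw",(R.T@(at(c,px(q),47)[:2]-t)).round(1))
jf=[(165,430),(298,437)]
for q in jf: print("jaw top edge",(R.T@(at(c,px(q),47)[:2]-t)).round(1))
p,T=np.array([538.69,-146.31,211.63]),Ro.from_euler("xyz",[-3.13537,.000265,1.46561])
for q in[(266,279),(367,280),(263,402),(371,402)]: print("block in tool",T.inv().apply(at(c,q,p[2]+33.7)-p).round(1))
pickle.dump((t,th),open("nest.pkl","wb"))
E
python3 - <<'E'
import cv2
f=cv2.imread("pics/w2.png")[230:430,240:400]
cv2.imwrite("pics/w2b.png",cv2.resize(f,None,fx=3,fy=3,interpolation=cv2.INTER_CUBIC))
E
```

```text
W [[507.6, -112.8], [558.5, -121.3], [516.1, -62.9], [566.5, -70.9], [513.0, -58.1], [572.3, -66.5]]
nest [537.5 -91.6] yaw deg -9.18
res [[-0.1, 0.3], [-0.5, 0.2], [0.3, -0.1], [-0.6, 0.2], [0.4, -0.9], [0.5, 0.3]]
plate corner nestframe [-54.6  59.2]
plate corner nestframe [53.8 59.5]
jaw [ -0.6 -32.3]
jaw top edge [-16.5 -34.4]
jaw top edge [ 16.3 -34.3]
block in tool [ 28.8 -17.6 -33.6]
block in tool [ 28.5  17.9 -33.8]
block in tool [-25.7 -21.5 -33.6]
block in tool [-25.5  22.1 -33.8]
```

View pics/w2b.png

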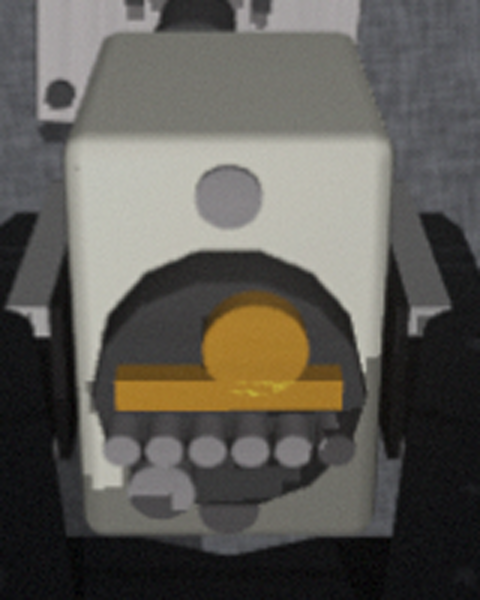

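The crop shows the held block's top face from row 275 (columns 262–370) to row 417.5 (columns 268–367). The block sits square in the fingers.

Run:
```python
from h import *
import pickle;c=pickle.load(open("w2.pkl","rb"));t,th=pickle.load(open("nest.pkl","rb"))
p,T=np.array([538.69,-146.31,211.63]),Ro.from_euler("xyz",[-3.13537,.000265,1.46561])
B=np.array([T.inv().apply(at(c,q,p[2]+33.7)-p) for q in[(262,275.3),(370,275.3),(268,417.5),(366.7,417.5)]]);print(B.round(1),B.mean(0))
R=np.array([[np.cos(th),-np.sin(th)],[np.sin(th),np.cos(th)]])
tgt=t+R@np.array([0,-2.0]);yaw=th+np.pi/2
off=R@np.array([0,B.mean(0)[0]])   # tool x offset of the block = nest +y
print("place centre",tgt,"tcp",tgt-off,"yaw",np.degrees(yaw))
go([*(tgt-off),100],yaw);print(monitor.sense()["contact_force"])
```

```text
[[ 30.2 -18.9 -33.6]
 [ 30.3  18.8 -33.8]
 [-33.9 -19.9 -33.6]
 [-33.7  20.8 -33.8]] [ -1.74137736   0.21076843 -33.70150373]
place centre [537.15078538 -93.58252211] tcp [537.4286948 -91.8634638] yaw 80.81680055792104
xyz [ 1.073 -0.126  2.235] a [-0.058  0.004  0.533]
[-0.76548371  0.26240794 -2.77396169]
```

Run:
```python
from h import *
import pickle;c=pickle.load(open("w2.pkl","rb"))
T=Ro.from_euler("xyz",[-3.13537,.000265,1.46561]);p=np.array([538.69,-146.31,211.63])
img=np.array([(64,136),(393,136),(82,534),(383,534),(102,33),(360,33)])/3+[240,230]-.3
# block model axes = tool axes (z down), origin block mid
obj=np.array([(30,-20,-22),(30,20,-22),(-30,-20,-22),(-30,20,-22),(30,-20,22),(30,20,22)],float)
ok,rv,tv=cv2.solvePnP(obj,img,c["mtx"],c["dist"])
Rc=np.array(c["R"]);Rw=Rc.T@cv2.Rodrigues(rv)[0];X=Rc.T@(tv[:,0]-c["t"])
print("res",(cv2.projectPoints(obj,rv,tv,c["mtx"],c["dist"])[0][:,0]-img).round(1).tolist())
print("mid in tool",T.inv().apply(X-p).round(1),"rot deg",(T.inv()*Ro.from_matrix(Rw)).as_rotvec(degrees=True).round(1))
```

```text
res [[-0.4, -0.0], [0.6, -0.4], [1.9, 0.8], [-2.2, 0.9], [1.8, -0.4], [-1.7, -0.9]]
mid in tool [-1.8  0.3 -8.7] rot deg [-0.5 -1.5 -0.4]
```

Run:
```python
from h import *
import pickle;t,th=pickle.load(open("nest.pkl","rb"))
R=np.array([[np.cos(th),-np.sin(th)],[np.sin(th),np.cos(th)]])
go([*(t+R@np.array([0,-2.2+1.0])),64],th+np.pi/2)
```

```text
xyz [ 1.054 -0.123  2.955] a [-0.058  0.004  0.533]
```

Emit:
drive_tool:
  plan:
    - {"x":0.5,"y":-0.06,"z":0.4,"ax":-0.03,"ay":0,"az":0.25,"hand":30}
    - {"x":1.05,"y":-0.12,"z":0.9,"ax":-0.06,"ay":0,"az":0.53,"hand":30}
    - {"x":1.05,"y":-0.12,"z":1.5,"ax":-0.06,"ay":0,"az":0.53,"hand":30}
    - {"x":1.05,"y":-0.12,"z":2.1,"ax":-0.06,"ay":0,"az":0.53,"hand":30}
    - {"x":1.05,"y":-0.12,"z":2.6,"ax":-0.06,"ay":0,"az":0.53,"hand":30}
    - {"x":1.05,"y":-0.12,"z":2.95,"ax":-0.06,"ay":0,"az":0.53,"hand":30}
    - {"x":1.05,"y":-0.12,"z":2.95,"ax":-0.06,"ay":0,"az":0.53,"hand":30}
    - {"x":1.05,"y":-0.12,"z":2.95,"ax":-0.06,"ay":0,"az":0.53,"hand":30}

```text
clock: 5.7
eef_pos: [537.9, -93.2, 64.9]
tcp_rot: [3.141, 0.001, 1.412]
contact_force: [0.1, -1.3, -3.0]
opening: 0.464
grasp_force: 51.2
```

Run:
```python
from h import *
import pickle
s=monitor.sense();print(s["contact_force"],s["eef_pos"],s["tcp_rot"])
t,th=pickle.load(open("nest.pkl","rb"));R=np.array([[np.cos(th),-np.sin(th)],[np.sin(th),np.cos(th)]])
go([*(t+R@np.array([0,-2.2+1.0])),64],th+np.pi/2)
c=snap("wrist","w3.png");pickle.dump(c,open("w3.pkl","wb"))
f=cv2.imread("pics/w3.png")[190:430,215:415];cv2.imwrite("pics/w3c.png",cv2.resize(f,None,fx=2.5,fy=2.5,interpolation=cv2.INTER_CUBIC))
```

```text
[ 0.11984708 -1.28764282 -2.96772164] [537.87395928 -93.24399502  64.93237188] [3.14089569e+00 9.55251322e-04 1.41164335e+00]
xyz [ 0.007 -0.013  0.019] a [0.007 0.009 0.011]
```

View pics/w3c.png

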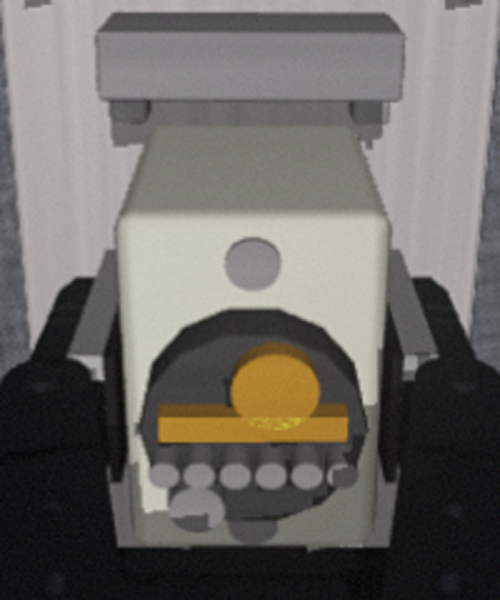

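The crop shows the wall top's front edge at row 100 (columns 96–403) and the block's bottom back edge at row 126 (columns 152–352). The tabs show beneath the wall, with inner edges near columns 150 and 356.

Run:
```python
from h import *
import pickle;c=pickle.load(open("w3.pkl","rb"));t,th=pickle.load(open("nest.pkl","rb"))
R=np.array([[np.cos(th),-np.sin(th)],[np.sin(th),np.cos(th)]])
f=lambda q,z:(R.T@(at(c,(215+q[0]/2.5-.3,190+q[1]/2.5-.3),z)[:2]-t)).round(1)
print("wall edge",f((98,100),47),f((403,100),47))
for z in(53,55,57):print("block low edge",z,f((152,126),z),f((352,126),z))
print("block top edge",f((119,216),98.6),f((388,216),98.6))
print("tabs inner",f((150,110),33),f((356,110),33))
```

```text
wall edge [-29.9  30.2] [30.2 30.2]
block low edge 53 [-18.7  26.8] [19.5 26.8]
block low edge 55 [-18.5  27.4] [19.3 27.4]
block low edge 57 [-18.2  28.1] [19.1 28.1]
block top edge [-18.2  28.5] [19.5 28.5]
tabs inner [-21.5  23.8] [22.7 23.9]
```

Emit:
drive_tool:
  plan:
    - {"x":0.007,"y":-0.01,"z":0.2,"ax":0,"ay":0,"az":0,"hand":30}
    - {"x":0.007,"y":-0.01,"z":0.4,"ax":0,"ay":0,"az":0,"hand":30}
    - {"x":0.007,"y":-0.01,"z":0.5,"ax":0,"ay":0,"az":0,"hand":30}
    - {"x":0.007,"y":-0.01,"z":0.54,"ax":0,"ay":0,"az":0,"hand":30}
    - {"x":0.007,"y":-0.01,"z":0.56,"ax":0,"ay":0,"az":0,"hand":30}
    - {"x":0.007,"y":-0.01,"z":0.56,"ax":0,"ay":0,"az":0,"hand":30}

```text
clock: 6.35
eef_pos: [537.3, -93.8, 36.8]
tcp_rot: [3.14, 0.001, 1.41]
contact_force: [-0.0, 0.1, -1.9]
opening: 0.461
grasp_force: 51.3
```

Emit:
drive_tool:
  plan:
    - {"x":0,"y":0,"z":0.015,"ax":0,"ay":0,"az":0,"hand":30}
    - {"x":0,"y":0,"z":0.03,"ax":0,"ay":0,"az":0,"hand":30}
    - {"x":0,"y":0,"z":0.03,"ax":0,"ay":0,"az":0,"hand":30}

```text
clock: 6.65
eef_pos: [537.4, -93.8, 35.4]
tcp_rot: [3.14, 0.001, 1.41]
contact_force: [0.0, -0.2, -2.2]
opening: 0.459
grasp_force: 51.3
```

Emit:
drive_tool:
  plan:
    - {"x":0,"y":0,"z":0.015,"ax":0,"ay":0,"az":0,"hand":30}
    - {"x":0,"y":0,"z":0.03,"ax":0,"ay":0,"az":0,"hand":30}
    - {"x":0,"y":0,"z":0.03,"ax":0,"ay":0,"az":0,"hand":30}

```text
clock: 6.95
eef_pos: [537.4, -93.8, 35.3]
tcp_rot: [3.14, 0.001, 1.41]
contact_force: [-5.5, 0.8, 16.6]
opening: 0.464
grasp_force: 53.8
```

Emit:
drive_tool:
  plan:
    - {"x":0,"y":0,"z":0.02,"ax":0,"ay":0,"az":0,"hand":45}
    - {"x":0,"y":0,"z":0.02,"ax":0,"ay":0,"az":0,"hand":60}
    - {"x":0,"y":0,"z":0,"ax":0,"ay":0,"az":0,"hand":70}
    - {"x":0,"y":0,"z":0,"ax":0,"ay":0,"az":0,"hand":75}
    - {"x":0,"y":0,"z":-0.3,"ax":0,"ay":0,"az":0,"hand":75}
    - {"x":0,"y":0,"z":-1.0,"ax":0,"ay":0,"az":0,"hand":75}
    - {"x":0,"y":0,"z":-2.0,"ax":0,"ay":0,"az":0,"hand":60}
    - {"x":0,"y":0,"z":-3,"ax":0,"ay":0,"az":0,"hand":40}

```text
clock: 7.75
eef_pos: [536.5, -93.4, 184.9]
tcp_rot: [-3.141, 0.001, 1.41]
contact_force: [0.7, 0.2, 0.2]
opening: 0.554
grasp_force: 0.0
```

Run:
```python
from h import *
import pickle
t,th=pickle.load(open("nest.pkl","rb"));R=np.array([[np.cos(th),-np.sin(th)],[np.sin(th),np.cos(th)]])
print("pivot",t+R@[0,-80],"ball@0",t+R@[0,-176])
go([*(t+R@np.array([20,-150])),230],th+np.pi/2)
```

```text
pivot [ 524.70263062 -170.5828042 ] ball@0 [ 509.38182476 -265.35238217]
xyz [-2.962  0.414 -0.899] a [-0.004  0.01  -0.001]
```

Emit:
drive_tool:
  plan:
    - {"x":-0.8,"y":0.1,"z":-0.3,"ax":0,"ay":0,"az":0,"hand":20}
    - {"x":-1.6,"y":0.2,"z":-0.6,"ax":0,"ay":0,"az":0,"hand":0}
    - {"x":-2.3,"y":0.3,"z":-0.9,"ax":0,"ay":0,"az":0,"hand":0}
    - {"x":-2.96,"y":0.4,"z":-0.9,"ax":0,"ay":0,"az":0,"hand":0}
    - {"x":-2.96,"y":0.4,"z":-0.9,"ax":0,"ay":0,"az":0,"hand":0}
    - {"x":-2.96,"y":0.4,"z":-0.9,"ax":0,"ay":0,"az":0,"hand":0}

```text
clock: 8.35
eef_pos: [532.8, -243.1, 228.6]
tcp_rot: [3.141, 0.001, 1.409]
contact_force: [-0.9, 0.1, 0.8]
opening: -0.0
grasp_force: 0.0
```

Run:
```python
from h import *
import pickle
c=snap("wrist","w4.png");pickle.dump(c,open("w4.pkl","wb"))
```

```text
(no output)
```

View pics/w4.png

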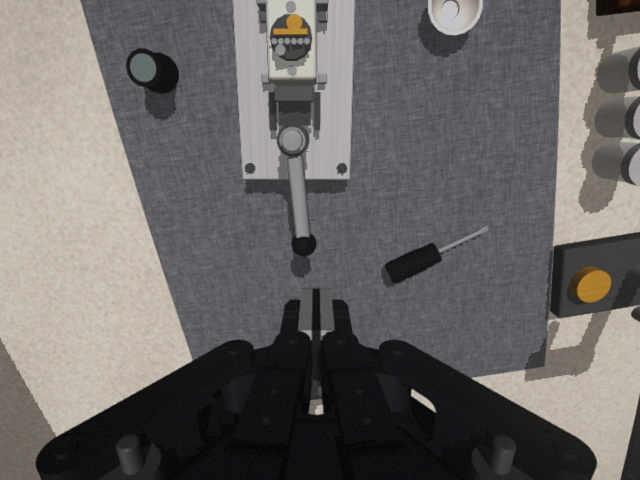

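The block stands in the nest, with its mechanism at (291,38). The pivot is at (293,139) and the ball at (304,244), so the handle points nearly along −y.

```bash
cat >> h.py <<'E'
import pickle
def lever(phi,r=62.,off=-30.,z=50.,yaw_extra=0,quiet=False):
    """phi: handle angle CCW from nest -y, deg. off: tool centre offset along +tangent (CCW). tool turned with the handle"""
    t,th=pickle.load(open("nest.pkl","rb"));R=Ro.from_euler("z",th).as_matrix()[:2,:2]
    a=np.radians(phi-90);p=t+R@(np.array([0,-80])+r*np.array([np.cos(a),np.sin(a)])+off*np.array([-np.sin(a),np.cos(a)]))
    return np.array([*p,z]),th+np.pi/2+np.radians(phi+yaw_extra)
def rel():
    p,T=tool();t,th=pickle.load(open("nest.pkl","rb"))
    return np.array(Ro.from_euler("z",-th).apply(p-[*t,0])-[0,-80,0])
E
python3 - <<'E'
from h import *
c=pickle.load(open("w4.pkl","rb"));t,th=pickle.load(open("nest.pkl","rb"))
f=lambda uv,z:Ro.from_euler("z",-th).apply(at(c,uv,z)-[*t,0]).round(1)+[0,80,0]
b=f((304,243),62);print("ball rel pivot",b,np.hypot(*b[:2]),"phi",np.degrees(np.arctan2(b[0],-b[1])))
print("handle inner",f((295,160),69),"mid",f((299,200),69),"pivot top",f((293,139),75))
print("screwdriver",f((388,275),12),f((437,250),12));
print("block top front edge",f((270,81),69)+[0,-80,0],f((314,81),69)+[0,-80,0])
phi=np.degrees(np.arctan2(b[0],-b[1]));print(rel())
p,y=lever(phi,z=110);print(p,np.degrees(y));go(p,y)
E
```

```text
ball rel pivot [  8.2 -95.5  62. ] 95.85139539933678 phi 4.90760063279818
handle inner [  1.6 -17.   69. ] mid [  4.5 -52.3  69. ] pivot top [ 0.7  0.9 75. ]
screwdriver [ 102.5 -151.5   12. ] [ 156.1 -121.1   12. ]
block top front edge [-17.6 -33.2  69. ] [ 18.4 -33.4  69. ]
[ 19.44719618 -69.51907567 228.50041909]
[ 490.16377103 -230.17363553  110.        ] 85.72440119071922
xyz [ 0.104 -0.881  2.37 ] a [ 0.002  0.004 -0.824]
```

Emit:
drive_tool:
  plan:
    - {"x":0.1,"y":-0.88,"z":0.4,"ax":0,"ay":0,"az":-0.82,"hand":0}
    - {"x":0.1,"y":-0.88,"z":1.2,"ax":0,"ay":0,"az":-0.82,"hand":0}
    - {"x":0.1,"y":-0.88,"z":2.0,"ax":0,"ay":0,"az":-0.82,"hand":0}
    - {"x":0.1,"y":-0.88,"z":2.7,"ax":0,"ay":0,"az":-0.82,"hand":0}
    - {"x":0.1,"y":-0.88,"z":3.3,"ax":0,"ay":0,"az":-0.82,"hand":0}
    - {"x":0.1,"y":-0.88,"z":3.58,"ax":0,"ay":0,"az":-0.82,"hand":0}
    - {"x":0.1,"y":-0.88,"z":3.58,"ax":0,"ay":0,"az":-0.82,"hand":0}
    - {"x":0.1,"y":-0.88,"z":3.58,"ax":0,"ay":0,"az":-0.82,"hand":0}

```text
clock: 9.2
eef_pos: [491.4, -230.8, 50.7]
tcp_rot: [3.14, 0.001, 1.497]
contact_force: [1.1, 0.1, 0.0]
opening: -0.0
grasp_force: 0.0
```

Run:
```python
from h import *
print(rel());go(*lever(4.9,off=-20))
```

```text
[-23.2601056  -64.7566729   50.69780206]
xyz [0.011 0.174 0.014] a [0.016 0.013 0.008]
```

Emit:
drive_tool:
  plan:
    - {"x":0,"y":0.04,"z":0,"ax":0,"ay":0,"az":0,"hand":0}
    - {"x":0,"y":0.08,"z":0,"ax":0,"ay":0,"az":0,"hand":0}
    - {"x":0,"y":0.12,"z":0,"ax":0,"ay":0,"az":0,"hand":0}
    - {"x":0,"y":0.16,"z":0,"ax":0,"ay":0,"az":0,"hand":0}
    - {"x":0,"y":0.2,"z":0,"ax":0,"ay":0,"az":0,"hand":0}
    - {"x":0,"y":0.2,"z":0,"ax":0,"ay":0,"az":0,"hand":0}

```text
clock: 9.8
eef_pos: [500.1, -231.9, 49.9]
tcp_rot: [-3.141, 0.001, 1.497]
contact_force: [-4.5, -1.9, 2.9]
opening: -0.003
grasp_force: 2.0
```

```bash
cat >> h.py <<'E'
def arc(ds,o=62.,q=-19.,dr=0):
    for d in ds:
        a=np.radians(d);x=-(o*np.cos(a)-q*np.sin(a)-o);y=o*np.sin(a)+q*np.cos(a)-q
        print(d,"x %.3f y %.3f az %.2f"%(x/50,y/50,-d/6))
def st():
    """lever-frame state: tool yaw angle phi, tool pos in pivot frame rotated by phi, force along tangent/outward"""
    s=monitor.sense();p,T=tool();t,th=pickle.load(open("nest.pkl","rb"))
    phi=np.degrees(s["tcp_rot"][2]-th)-90;a=np.radians(phi-90)
    u=np.array([np.cos(a),np.sin(a)]);v=np.array([-u[1],u[0]]);q=rel()[:2]
    F=Ro.from_euler("z",-th).apply(s["contact_force"])
    print("phi %.2f r %.2f off %.2f z %.1f | Ft %.1f Fr %.1f Fz %.1f t %.2f"%(phi,q@u,q@v,p[2],-F[:2]@v,F[:2]@u,F[2],s["clock"]))
E
python3 - <<'E'
from h import *
st();arc([3,7,11,15,19,23,27,31])
E
```

```text
phi 4.93 r 63.00 off -19.96 z 49.9 | Ft 4.3 Fr 2.2 Fz 2.9 t 9.80
3 x -0.018 y 0.065 az -0.50
7 x -0.037 y 0.154 az -1.17
11 x -0.050 y 0.244 az -1.83
15 x -0.056 y 0.334 az -2.50
19 x -0.056 y 0.424 az -3.17
23 x -0.050 y 0.515 az -3.83
27 x -0.037 y 0.604 az -4.50
31 x -0.019 y 0.693 az -5.17
```

Emit:
drive_tool:
  plan:
    - {"x":-0.018,"y":0.065,"z":0,"ax":0,"ay":0,"az":-0.5,"hand":0}
    - {"x":-0.037,"y":0.154,"z":0,"ax":0,"ay":0,"az":-1.17,"hand":0}
    - {"x":-0.05,"y":0.244,"z":0,"ax":0,"ay":0,"az":-1.83,"hand":0}
    - {"x":-0.056,"y":0.334,"z":0,"ax":0,"ay":0,"az":-2.5,"hand":0}
    - {"x":-0.056,"y":0.424,"z":0,"ax":0,"ay":0,"az":-3.17,"hand":0}
    - {"x":-0.05,"y":0.515,"z":0,"ax":0,"ay":0,"az":-3.83,"hand":0}
    - {"x":-0.037,"y":0.604,"z":0,"ax":0,"ay":0,"az":-4.5,"hand":0}
    - {"x":-0.019,"y":0.693,"z":0,"ax":0,"ay":0,"az":-5.17,"hand":0}

```text
clock: 10.6
eef_pos: [534.6, -235.9, 49.9]
tcp_rot: [-3.14, 0.001, 2.041]
contact_force: [-3.6, -4.8, 2.6]
opening: -0.001
grasp_force: 3.0
```

Run:
```python
from h import *
st();arc([3,7,11,15,19,23,27])
```

```text
phi 36.11 r 62.70 off -20.76 z 49.9 | Ft 5.3 Fr 2.7 Fz 2.6 t 10.60
3 x -0.018 y 0.065 az -0.50
7 x -0.037 y 0.154 az -1.17
11 x -0.050 y 0.244 az -1.83
15 x -0.056 y 0.334 az -2.50
19 x -0.056 y 0.424 az -3.17
23 x -0.050 y 0.515 az -3.83
27 x -0.037 y 0.604 az -4.50
```

Emit:
drive_tool:
  plan:
    - {"x":-0.018,"y":0.065,"z":0,"ax":0,"ay":0,"az":-0.5,"hand":0}
    - {"x":-0.037,"y":0.154,"z":0,"ax":0,"ay":0,"az":-1.17,"hand":0}
    - {"x":-0.05,"y":0.244,"z":0,"ax":0,"ay":0,"az":-1.83,"hand":0}
    - {"x":-0.056,"y":0.334,"z":0,"ax":0,"ay":0,"az":-2.5,"hand":0}
    - {"x":-0.056,"y":0.424,"z":0,"ax":0,"ay":0,"az":-3.17,"hand":0}
    - {"x":-0.05,"y":0.515,"z":0,"ax":0,"ay":0,"az":-3.83,"hand":0}
    - {"x":-0.037,"y":0.604,"z":0,"ax":0,"ay":0,"az":-4.5,"hand":0}
    - {"x":-0.028,"y":0.65,"z":0,"ax":0,"ay":0,"az":-4.83,"hand":0}

```text
clock: 11.4
eef_pos: [565.1, -222.7, 50.1]
tcp_rot: [-3.14, 0.002, 2.546]
contact_force: [-2.8, -5.6, 1.3]
opening: -0.001
grasp_force: 3.0
```

Run:
```python
from h import *
st();arc([1.5,3])
```

```text
phi 65.08 r 62.65 off -20.55 z 50.1 | Ft 6.2 Fr 0.8 Fz 1.3 t 11.40
1.5 x -0.010 y 0.033 az -0.25
3 x -0.018 y 0.065 az -0.50
```

Emit:
drive_tool:
  plan:
    - {"x":-0.01,"y":0.033,"z":0,"ax":0,"ay":0,"az":-0.25,"hand":0}
    - {"x":-0.018,"y":0.065,"z":0,"ax":0,"ay":0,"az":-0.5,"hand":0}
    - {"x":-0.03,"y":0.11,"z":0,"ax":0,"ay":0,"az":-0.83,"hand":0}
    - {"x":-0.03,"y":0.11,"z":0,"ax":0,"ay":0,"az":-0.83,"hand":0}

```text
clock: 11.8
eef_pos: [569.4, -219.0, 50.2]
tcp_rot: [-3.14, 0.002, 2.632]
contact_force: [-1.2, -4.8, 1.0]
opening: 0.001
grasp_force: 2.6
```

Run:
```python
from h import *
st()
```

```text
phi 69.98 r 62.65 off -20.49 z 50.2 | Ft 4.7 Fr 1.3 Fz 1.0 t 11.80
```

Handle is at about 70°. From here I take 3° steps and read the force at each one.

Emit:
drive_tool:
  plan:
    - {"x":-0.01,"y":0.033,"z":0,"ax":0,"ay":0,"az":-0.25,"hand":0}
    - {"x":-0.018,"y":0.065,"z":0,"ax":0,"ay":0,"az":-0.5,"hand":0}
    - {"x":-0.018,"y":0.065,"z":0,"ax":0,"ay":0,"az":-0.5,"hand":0}

```text
clock: 12.1
eef_pos: [571.8, -216.7, 50.2]
tcp_rot: [-3.14, 0.002, 2.684]
contact_force: [-1.5, -5.3, 1.8]
opening: -0.003
grasp_force: 2.7
```

Emit:
drive_tool:
  plan:
    - {"x":-0.01,"y":0.033,"z":0,"ax":0,"ay":0,"az":-0.25,"hand":0}
    - {"x":-0.018,"y":0.065,"z":0,"ax":0,"ay":0,"az":-0.5,"hand":0}
    - {"x":-0.018,"y":0.065,"z":0,"ax":0,"ay":0,"az":-0.5,"hand":0}

```text
clock: 12.4
eef_pos: [574.1, -214.2, 50.2]
tcp_rot: [-3.14, 0.002, 2.736]
contact_force: [-1.1, -4.9, 1.0]
opening: 0.001
grasp_force: 2.7
```

Emit:
drive_tool:
  plan:
    - {"x":-0.01,"y":0.033,"z":0,"ax":0,"ay":0,"az":-0.25,"hand":0}
    - {"x":-0.018,"y":0.065,"z":0,"ax":0,"ay":0,"az":-0.5,"hand":0}
    - {"x":-0.018,"y":0.065,"z":0,"ax":0,"ay":0,"az":-0.5,"hand":0}

```text
clock: 12.7
eef_pos: [576.3, -211.6, 50.2]
tcp_rot: [-3.14, 0.002, 2.789]
contact_force: [-0.8, -5.1, 1.7]
opening: -0.001
grasp_force: 2.7
```

Emit:
drive_tool:
  plan:
    - {"x":-0.01,"y":0.033,"z":0,"ax":0,"ay":0,"az":-0.25,"hand":0}
    - {"x":-0.018,"y":0.065,"z":0,"ax":0,"ay":0,"az":-0.5,"hand":0}
    - {"x":-0.018,"y":0.065,"z":0,"ax":0,"ay":0,"az":-0.5,"hand":0}

```text
clock: 13.0
eef_pos: [578.4, -208.9, 50.3]
tcp_rot: [-3.14, 0.003, 2.841]
contact_force: [0.4, -5.6, 0.6]
opening: 0.001
grasp_force: 2.7
```

Emit:
drive_tool:
  plan:
    - {"x":-0.01,"y":0.033,"z":0,"ax":0,"ay":0,"az":-0.25,"hand":0}
    - {"x":-0.018,"y":0.065,"z":0,"ax":0,"ay":0,"az":-0.5,"hand":0}
    - {"x":-0.018,"y":0.065,"z":0,"ax":0,"ay":0,"az":-0.5,"hand":0}

```text
clock: 13.3
eef_pos: [580.3, -206.1, 50.3]
tcp_rot: [-3.14, 0.003, 2.893]
contact_force: [-0.1, -5.7, 1.6]
opening: 0.0
grasp_force: 2.6
```

Run:
```python
from h import *
st();print(monitor.sense()["qpos"].round(2))
```

```text
phi 84.96 r 62.58 off -20.74 z 50.3 | Ft 5.5 Fr 1.3 Fz 1.6 t 13.30
[-0.34  0.55  1.78 -0.    0.8  -1.66]
```

Emit:
drive_tool:
  plan:
    - {"x":-0.01,"y":0.033,"z":0,"ax":0,"ay":0,"az":-0.25,"hand":0}
    - {"x":-0.018,"y":0.065,"z":0,"ax":0,"ay":0,"az":-0.5,"hand":0}
    - {"x":-0.018,"y":0.065,"z":0,"ax":0,"ay":0,"az":-0.5,"hand":0}

```text
clock: 13.6
eef_pos: [582.0, -203.1, 50.3]
tcp_rot: [-3.139, 0.003, 2.946]
contact_force: [-0.6, -4.7, 1.2]
opening: 0.0
grasp_force: 2.7
```

Emit:
drive_tool:
  plan:
    - {"x":-0.01,"y":0.033,"z":0,"ax":0,"ay":0,"az":-0.25,"hand":0}
    - {"x":-0.018,"y":0.065,"z":0,"ax":0,"ay":0,"az":-0.5,"hand":0}
    - {"x":-0.018,"y":0.065,"z":0,"ax":0,"ay":0,"az":-0.5,"hand":0}

```text
clock: 13.9
eef_pos: [583.6, -200.3, 50.3]
tcp_rot: [-3.139, 0.003, 2.998]
contact_force: [0.0, -6.1, 1.2]
opening: 0.001
grasp_force: 3.0
```

Emit:
drive_tool:
  plan:
    - {"x":-0.006,"y":0.022,"z":0,"ax":0,"ay":0,"az":-0.17,"hand":0}
    - {"x":-0.013,"y":0.044,"z":0,"ax":0,"ay":0,"az":-0.33,"hand":0}
    - {"x":-0.013,"y":0.044,"z":0,"ax":0,"ay":0,"az":-0.33,"hand":0}

```text
clock: 14.2
eef_pos: [584.6, -198.3, 50.3]
tcp_rot: [-3.139, 0.003, 3.032]
contact_force: [-0.6, -6.6, 1.6]
opening: 0.002
grasp_force: 3.3
```

Emit:
drive_tool:
  plan:
    - {"x":-0.006,"y":0.022,"z":0,"ax":0,"ay":0,"az":-0.17,"hand":0}
    - {"x":-0.013,"y":0.044,"z":0,"ax":0,"ay":0,"az":-0.33,"hand":0}
    - {"x":-0.013,"y":0.044,"z":0,"ax":0,"ay":0,"az":-0.33,"hand":0}

```text
clock: 14.5
eef_pos: [585.5, -196.3, 50.3]
tcp_rot: [-3.139, 0.003, 3.067]
contact_force: [-0.4, -7.6, 1.2]
opening: 0.005
grasp_force: 3.6
```

Run:
```python
from h import *
st()
```

```text
phi 94.90 r 62.56 off -21.15 z 50.3 | Ft 7.6 Fr 0.2 Fz 1.2 t 14.50
```

Emit:
drive_tool:
  plan:
    - {"x":-0.006,"y":0.022,"z":0,"ax":0,"ay":0,"az":-0.17,"hand":0}
    - {"x":-0.013,"y":0.044,"z":0,"ax":0,"ay":0,"az":-0.33,"hand":0}
    - {"x":-0.013,"y":0.044,"z":0,"ax":0,"ay":0,"az":-0.33,"hand":0}

```text
clock: 14.8
eef_pos: [586.3, -194.2, 50.3]
tcp_rot: [-3.138, 0.003, 3.102]
contact_force: [-0.9, -7.2, 0.9]
opening: -0.002
grasp_force: 3.8
```

Emit:
drive_tool:
  plan:
    - {"x":-0.006,"y":0.022,"z":0,"ax":0,"ay":0,"az":-0.17,"hand":0}
    - {"x":-0.013,"y":0.044,"z":0,"ax":0,"ay":0,"az":-0.33,"hand":0}
    - {"x":-0.013,"y":0.044,"z":0,"ax":0,"ay":0,"az":-0.33,"hand":0}

```text
clock: 15.1
eef_pos: [587.1, -192.7, 50.4]
tcp_rot: [-3.137, 0.003, 3.136]
contact_force: [-1.5, -11.4, 0.1]
opening: -0.002
grasp_force: 5.7
```

Emit:
drive_tool:
  plan:
    - {"x":-0.002,"y":0.01,"z":0,"ax":0,"ay":0,"az":-0.05,"hand":0}
    - {"x":-0.004,"y":0.016,"z":0,"ax":0,"ay":0,"az":-0.1,"hand":0}
    - {"x":-0.004,"y":0.016,"z":0,"ax":0,"ay":0,"az":-0.1,"hand":0}

```text
clock: 15.4
eef_pos: [587.3, -192.3, 50.4]
tcp_rot: [-3.137, 0.003, -3.137]
contact_force: [-2.3, -12.1, 0.2]
opening: -0.0
grasp_force: 6.4
```

Run:
```python
from h import *
st()
```

```text
phi -260.54 r 62.47 off -22.01 z 50.4 | Ft 12.1 Fr -2.3 Fz 0.2 t 15.40
```

Emit:
drive_tool:
  plan:
    - {"x":0,"y":0.01,"z":0,"ax":0,"ay":0,"az":0,"hand":0}
    - {"x":0,"y":0.02,"z":0,"ax":0,"ay":0,"az":0,"hand":0}
    - {"x":0,"y":0.02,"z":0,"ax":0,"ay":0,"az":0,"hand":0}

```text
clock: 15.7
eef_pos: [587.3, -191.7, 50.5]
tcp_rot: [-3.136, 0.003, -3.137]
contact_force: [-1.6, -14.4, 0.9]
opening: -0.006
grasp_force: 7.5
```

Emit:
drive_tool:
  plan:
    - {"x":0,"y":0.01,"z":0,"ax":0,"ay":0,"az":0,"hand":0}
    - {"x":0,"y":0.01,"z":0,"ax":0,"ay":0,"az":0,"hand":0}
    - {"x":0,"y":0.01,"z":0,"ax":0,"ay":0,"az":0,"hand":0}
    - {"x":0,"y":0.01,"z":0,"ax":0,"ay":0,"az":0,"hand":0}
    - {"x":0,"y":0.01,"z":0,"ax":0,"ay":0,"az":0,"hand":0}
    - {"x":0,"y":0.01,"z":0,"ax":0,"ay":0,"az":0,"hand":0}
    - {"x":0,"y":0.01,"z":0,"ax":0,"ay":0,"az":0,"hand":0}

```text
clock: 16.4
eef_pos: [587.4, -191.4, 50.6]
tcp_rot: [-3.136, 0.003, -3.137]
contact_force: [-1.4, -15.9, 1.3]
opening: -0.001
grasp_force: 7.9
```

Emit:
drive_tool:
  plan:
    - {"x":0,"y":0,"z":0,"ax":0,"ay":0,"az":0,"hand":0}
    - {"x":0,"y":0,"z":0,"ax":0,"ay":0,"az":0,"hand":0}
    - {"x":0,"y":0,"z":0,"ax":0,"ay":0,"az":0,"hand":0}
    - {"x":0,"y":0,"z":0,"ax":0,"ay":0,"az":0,"hand":0}
    - {"x":0,"y":0,"z":0,"ax":0,"ay":0,"az":0,"hand":0}
    - {"x":0,"y":0,"z":0,"ax":0,"ay":0,"az":0,"hand":0}

```text
clock: 17.0
eef_pos: [587.4, -191.4, 50.5]
tcp_rot: [-3.136, 0.003, -3.137]
contact_force: [-1.6, -15.6, 0.9]
opening: -0.002
grasp_force: 7.9
```

Emit:
drive_tool:
  plan:
    - {"x":0,"y":-0.04,"z":0,"ax":0,"ay":0,"az":0,"hand":0}
    - {"x":0,"y":-0.15,"z":0,"ax":0,"ay":0,"az":0,"hand":0}
    - {"x":0,"y":-0.5,"z":0,"ax":0,"ay":0,"az":0,"hand":0}
    - {"x":0,"y":-0.6,"z":-0.5,"ax":0,"ay":0,"az":0,"hand":0}
    - {"x":0,"y":-0.6,"z":-1.5,"ax":0,"ay":0,"az":0,"hand":0}
    - {"x":0,"y":-0.6,"z":-2.5,"ax":0,"ay":0,"az":0,"hand":0}
    - {"x":0,"y":-0.6,"z":-3.5,"ax":0,"ay":0,"az":0,"hand":0}
    - {"x":0,"y":-0.6,"z":-3.5,"ax":0,"ay":0,"az":0,"hand":0}

```text
clock: 17.8
eef_pos: [590.4, -220.3, 232.8]
tcp_rot: [-3.136, 0.013, -3.138]
contact_force: [0.4, 0.1, 0.6]
opening: 0.001
grasp_force: 0.0
```

Run:
```python
from h import *
c=snap("wrist","w5.png");pickle.dump(c,open("w5.pkl","wb"));print(monitor.sense()["contact_force"])
```

```text
[ 0.2873685  -0.11440353  0.04599644]
```

View pics/w5.png

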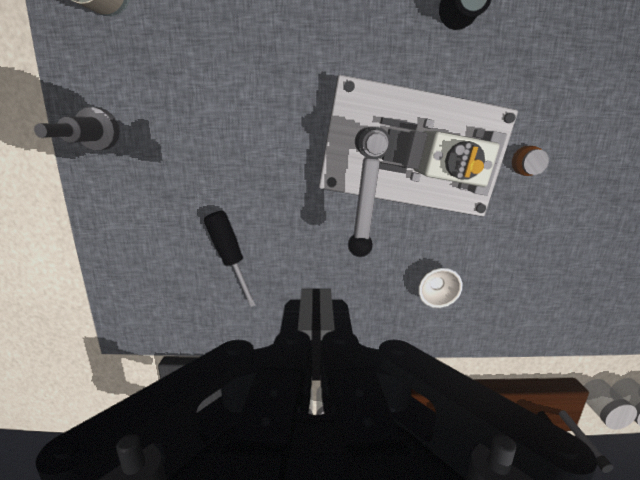

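The lever now points along the nest's +x, with the ball at (360,244). The block sits between the jaw and the wall, and the bystanders are undisturbed. I'll check the numbers and hand in.

Run:
```python
from h import *
c=pickle.load(open("w5.pkl","rb"));t,th=pickle.load(open("nest.pkl","rb"))
f=lambda uv,z:Ro.from_euler("z",-th).apply(at(c,uv,z)-[*t,0]).round(1)
b=f((360,244),62)+[0,80,0];print("ball",b,"phi",np.degrees(np.arctan2(b[0],-b[1])))
print("block top corners",[f(q,69)[:2] for q in[(434,131),(499,141),(491,186),(426,174)]])
r.sign_off()
```

```text
ball [95.2  7.7 62. ] phi 94.62415132842908
block top corners [array([-18.8, -31.4]), array([-20.7,  27.4]), array([18.6, 32.8]), array([ 18.2, -28.8])]
the job is handed in; nothing more can be done
```

The job is handed in at about 18 s of the 67 s allowed: the block stands clamped in the nest, the lever was held at its stop with about 15.7 N for 1.3 s and then left, and no push reading passed 16 N (force is only read at the end of each move).

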